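# Find and press the label printer's hidden cover release

## Robot

A 6-joint arm with a two-finger parallel gripper is mounted at the origin on the work surface. World frame = base frame: x ahead of the robot, y to its left, z up, the work surface at z = 0. Lengths are in mm, angles in rad, forces in N, time in s.
With the tool pointing down it reaches from about 400 to 925 mm from the base axis. Payload 12.5 kg.
Tool frame: the origin (TCP) lies at the very end of the fingers, on their centre line; the grasp point (between the pads) lies 19 mm behind it (env.grip_point_offset is the distance from the TCP to the grasp point, in mm); z points along the fingers, y is the direction in which the jaws open and shut (so a half turn about z gives the same grasp; the last joint's range is limited). The gripper opens to 95 mm and grips with 3 to 60 N. Pads are 20 mm wide; open, the fingers measure 119 mm over their backs; the gripper's body (75 mm by 180 mm) begins 59 mm behind the grasp point.
Start: joints at [-1.225, 0.491, 1.559, -0, 1.092, -0.106], TCP at [272.89, -562.297, 214.661] pointing down, gripper open.
Joint ranges: [-3.1, 3.1], [-0.84, 2.19], [0.05, 2.79], [-1.13, 4.28], [0.06, 2.93], [-2.69, 2.69]. Speed limits (rad/s): [2.22, 2.22, 2.79, 3.14, 3.14, 3.14].

## Interface

Orientations are given as [roll, pitch, yaw] about the fixed x, y, z axes, in that order (R = Rz(yaw) Ry(pitch) Rx(roll)).
In Python, from cell import env gives the robot as it stands.
- The arm moves only by the tool drive_tool, never from a script. Its argument "commands" is a list of rows, each an object of numbers: "dx", "dy", "dz": the shift along the world's x, y, z in mm; "yaw": the turn about the world's z in degrees. In form: [{"dx": .., "dy": .., "dz": .., "yaw": ..}, ...]. A call has 1 to 5 rows; each row shifts and turns the commanded pose from where the row before left it; what a row does not reach is not made up. A row lasts 1/12 s, in which the tool goes at most 41.7 mm and 7.16 degrees, less where a joint would pass 70% of its speed; a pose out of reach is approached as far as the arm can. A call with a gripper value outside its range is refused whole. "grip" is the opening, from 0 (shut) to 1 (fully open), set as the call begins (left out, the last holds). The fingers move at their own pace and stop on an object; the grip force is fixed at half the most. Time passes only in rows, so rows that do not move let the fingers close. It gives the time, the measured TCP pose, the force and the opening at its end, in the units of the state.
- env.state(): the state, without advancing time (a new reading comes with each control period).
- env.read_camera(name): name is "scene" or "side" or "wrist"; returns the picture (420x560x3 uint8, red, green, blue); there is no depth.
- env.calibration(name): a dict with "intrinsics" (3x3 intrinsics, pixels), "rvec" (rotation vector, rad) and "tvec" (3), from world to camera coordinates, as OpenCV has them. Camera axes: x right, y down, z forward; pixel columns grow to the right and rows downward; lengths in mm; the calibration is good to about 2 mm. A picture is of the moment at which its call begins: read the wrist's pose just before it. calibration takes no time and is no camera call; for the wrist camera it gives the pose at the moment of the call.
- env.job_done(): hands the job in, once; it reports no verdict.
Trained networks look in the newest picture that a camera, given by its name, has taken for a name from the list of things; names that differ only in an ending like _2 or _b are one class to them, and where a whole thing is asked for, a point or a joint stands for the part that bears it (a point fixed in the world has none). Each returns a list of dicts, best first, with "conf" (0 to 1); they miss things now and then, are a little off and sometimes report something else, mostly with a low value. They report only what shows in the picture. A call takes as long as a camera call.
- env.trace(query, camera): "pixels" (420x560 bool, what is visible of it) and "pixel" ([column, row] in pixels, amid what is visible of it).
- env.place_of(query, camera): "pixel" ([column, row] in pixels: a listed point, or the origin of a listed thing).
The state is a dict: "t": time; "joints": joint angles; "qvel": joint speeds; "tau": joint torques, N m; "eef_pos": TCP position; "tcp_rot": TCP orientation; "ft_force": force on the tool from outside, world axes, zero at the start; "moment": the same for the moment, N m; "opening": opening from 0.0 (shut) to 1.0 (fully open).
Only numpy, scipy, OpenCV 4.12 (cv2) and the standard library are available. Lean on these libraries where they do the work, as an engineer would, in place of code of your own. Each camera call takes 0.05 s, during which the arm holds its last target.

## Task

The label printer on the packing bench needs a new roll: pop its cover. The release is a thumb plate set just below the surface of the long flat panel on the robot's side of the printer's top, moulded in the same plastic; feel along the panel with the fingertips until one place gives, press it right in so that the cover springs up by itself, then take the hand away. Leave the cover standing ajar as the spring leaves it without lifting it, and neither shift nor pick up the things around the printer.

Things in the scene. Friction and masses are not known exactly. Their poses are not given: they have to be found in the camera images.
- printer: wide tabletop label printer of grey plastic, 250 mm deep (x), 300 wide (y), 160 high, fixed. Origin: centre of its underside; x points from the front panel to the cover's hinge (away from the robot at yaw 0), y along the panel, z up. The front 68 mm of the top is the panel and its frame; the flat cover behind it, 170 mm deep and full width, is level with the frame.
- panel_mid (a point): middle of the flat front panel, on its surface, 158 mm above the bench; axes as the printer's. The panel is 136 mm long (y, +-68), 59 deep (x, -27 to +32), rigid; its frame stands 2 mm higher. The release plate's centre lies at x +2.5 mm and anywhere from -38 to +38 mm in y: it differs from unit to unit. Its recess is 42 mm (x) by 54 (y), its face 2 mm below the panel.
- release (a joint): how far the release plate (same grey plastic, flat, three low ribs) is pressed in, m: 0 at rest, 0.005 fully in, its face then 7 mm below the panel. It moves straight down wherever on it one presses, starts to give at about 1.5 N, needs about 5 N fully in, and springs back. The catch frees the cover at about 3 mm.
- cover (a joint): opening angle of the cover, rad: 0 shut and latched, growing as its front edge rises; hinged along its rear edge. Once the catch lets go, a spring raises it within about a second to about 0.24 (front edge some 40 mm up), where it stays ajar; it can be turned on to 1.6 by hand.
- parcel: bystander: small cardboard box 120 x 90 x 60 mm, standing loose on the bench; origin at the centre of its underside
- spare_roll: bystander: spare roll of blank labels, white, diameter 84 mm, 104 mm high, standing on end, loose; origin at the centre of its underside
- tape_roll: bystander: brown roll of packing tape lying flat, outer diameter 100 mm, 48 mm high, loose; origin at the centre of its underside

How it is judged:
By the outcome, as a careful person would: the job done as asked, in the order asked, and still so for the second after the job is handed in, with the robot touching nothing.
It also fails if it takes over 42 s, if anything falls off the work surface, if the arm or the gripper's body presses on something with over 40 N, if the wrist force passes 120 N, or if a joint passes its speed limit or range.

## Working session

There is one attempt and no reset: what is moved stays moved. The work goes in short steps, Python scripts to look and compute and a tool call to move; the robot and the scene stay as the last step left them, time stands still between calls to the robot, and variables do not carry over. Pictures are saved under pics/ and viewed, and the job is handed in when it is done.

Besides the shell and the picture viewer there is one more tool, called after "Emit:" by a JSON object that holds its "op" and its "data". drive_tool: Moves the arm, as the interface text tells. Its arguments: {"type":"object","properties":{"commands":{"type":"array"},"grip":{"type":"number"}},"required":["commands"]}

```bash
mkdir -p pics; ls; cat > h.py <<'E'
import numpy as np, cv2
from cell import env
def cal(n):
    c=env.calibration(n); K=np.array(c["intrinsics"],float); R=cv2.Rodrigues(np.array(c["rvec"],float))[0]; t=np.array(c["tvec"],float).ravel(); return K,R,t
def ray(n,p,c=None):
    K,R,t=c or cal(n); d=R.T@np.linalg.inv(K)@np.array([p[0],p[1],1.]); return -R.T@t,d/np.linalg.norm(d)
def atz(n,p,z,c=None):
    o,d=ray(n,p,c); return o+d*(z-o[2])/d[2]
def tri(rs):
    A=np.zeros((3,3));b=np.zeros(3)
    for o,d in rs:
        M=np.eye(3)-np.outer(d,d);A+=M;b+=M@o
    return np.linalg.solve(A,b)
def proj(n,P,c=None):
    K,R,t=c or cal(n); q=K@(R@np.array(P,float)+t); return q[:2]/q[2]
def save(im,f): cv2.imwrite(f,cv2.cvtColor(im,cv2.COLOR_RGB2BGR))
E
python3 - <<'E'
from h import *
print(env.state())
ims={}
for n in ["scene","side"]:
    im=env.read_camera(n); save(im,f"pics/{n}0.png")
    for q in ["printer","panel_mid","parcel","spare_roll","tape_roll"]:
        r=env.place_of(q,n)
        for x in r[:2]: print(n,q,np.round(x["pixel"],1),round(x["conf"],2), np.round(atz(n,x["pixel"],158 if q=="panel_mid" else 0)))
E
```

```text
pics
{'t': 0.0, 'joints': array([-1.22460570e+00,  4.91523374e-01,  1.55945739e+00,  3.74064755e-05,
        1.09169337e+00, -1.05601225e-01]), 'qvel': array([ 0.00042144,  0.00115467,  0.00089756, -0.00029669, -0.00039492,
       -0.00134243]), 'tau': array([ 1.68691422e-03, -6.12631059e+01, -2.58171380e+01,  6.93891523e-02,
        4.82673536e-02, -9.99877079e-05]), 'eef_pos': array([ 272.80546281, -562.04528282,  214.08149547]), 'tcp_rot': array([-3.14052069e+00, -1.46985140e-04,  4.51774514e-01]), 'ft_force': array([-0.15301367, -0.6898578 ,  0.59213501]), 'moment': array([ 0.02770549,  0.00038712, -0.01972846]), 'opening': 1.0033633019327701}
scene printer [221.5 189.6] 0.51 [ 581. -335.    0.]
scene panel_mid [287.2 210.7] 0.8 [586.  48. 158.]
scene panel_mid [396.7 373.1] 0.23 [650. 433. 158.]
scene parcel [399.4 374.5] 0.63 [553. 372.   0.]
scene spare_roll [218.4 188.3] 0.96 [ 586. -346.    0.]
scene tape_roll [422.6 288.9] 0.65 [368. 247.   0.]
side panel_mid [262.  197.9] 0.7 [577.  31. 158.]
side tape_roll [256.1 367.8] 0.73 [367. 250.   0.]
```

View pics/scene0.png

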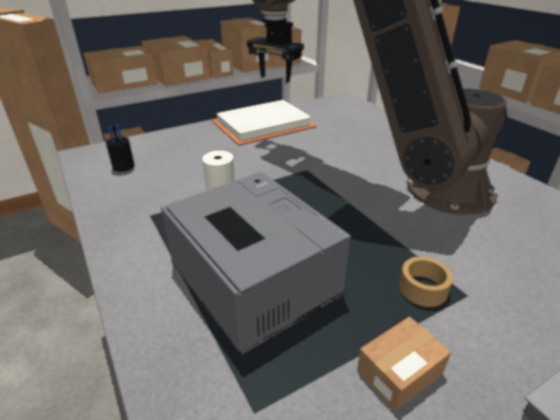

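View pics/side0.png

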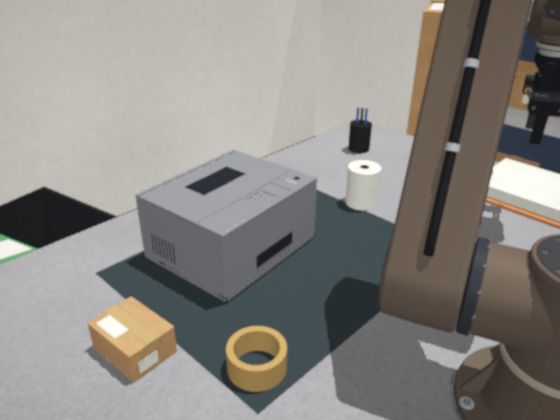

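```bash
python3 - <<'E'
import cv2
a=cv2.imread("pics/scene0.png");b=cv2.imread("pics/side0.png")
cv2.imwrite("pics/z1.png",cv2.resize(a[165:305,155:355],None,fx=4,fy=4,interpolation=cv2.INTER_CUBIC))
cv2.imwrite("pics/z2.png",cv2.resize(b[145:285,130:330],None,fx=4,fy=4,interpolation=cv2.INTER_CUBIC))
E
```

```text
(no output)
```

View pics/z1.png

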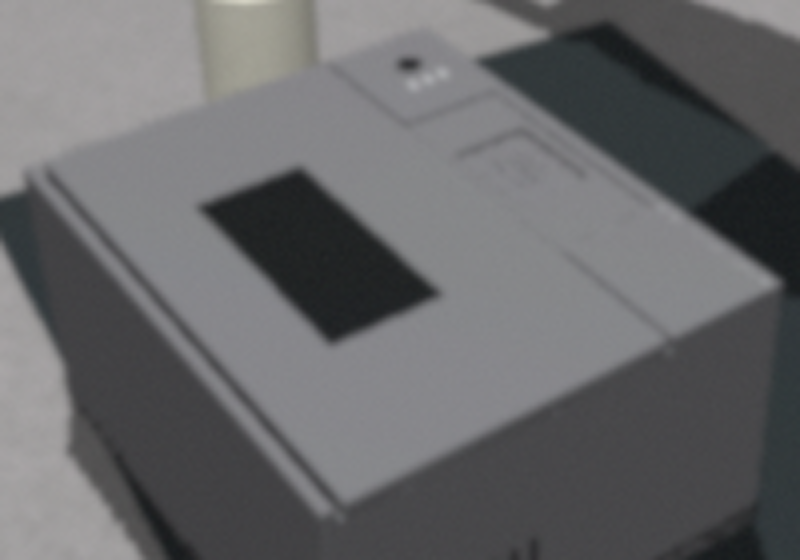

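View pics/z2.png

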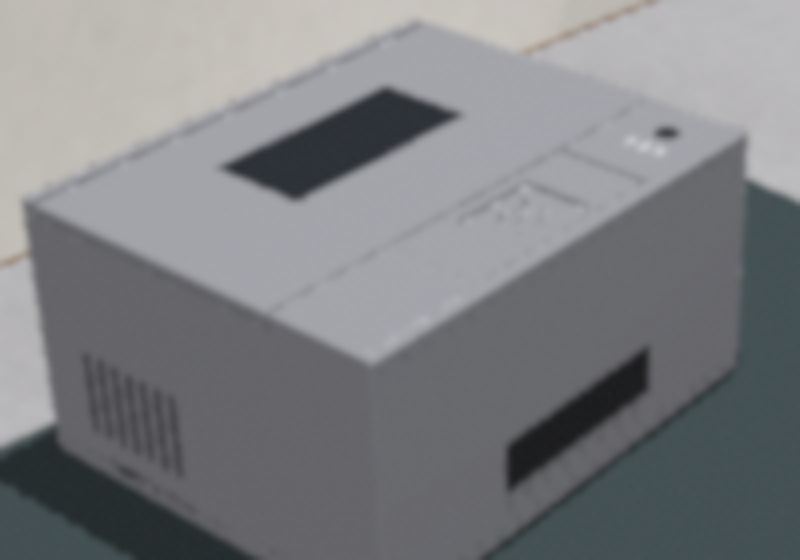

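```bash
python3 - <<'E'
from h import *
Z=lambda p,o:(o[0]+p[0]/4-.375,o[1]+p[1]/4-.375)
s=lambda *p:Z(p,(155,165)); d=lambda *p:Z(p,(130,145))
print("scene")
for n,p,z in [("front+y",s(781,282),160),("front-y",s(428,28),160),("back+y",s(335,512),160),("back-y",s(30,172),160),("seam+y",s(670,347),160),("seam-y",s(332,65),160),("rec -x-y",s(520,130),158),("rec -x+y",s(587,179),158),("rec +x-y",s(458,158),158),("panel-x-y",s(500,95),158),("panel+x-y",s(410,126),158)]: print(n,np.round(atz("scene",p,z),1))
print("side")
for n,p,z in [("front+y",d(372,363),160),("front-y",d(745,135),160),("back+y",d(27,203),160),("back-y",d(420,20),160),("seam+y",d(268,312),160),("rec +x-y",d(535,183),158),("rec -x-y",d(592,208),158),("rec+x+y",d(460,220),158),("panel+x-y",d(565,148),158),("panel-x-y",d(645,183),158)]: print(n,np.round(atz("side",p,z),1))
print(tri([ray("scene",s(781,282)),ray("side",d(372,363))]),tri([ray("scene",s(428,28)),ray("side",d(745,135))]))
E
```

```text
scene
front+y [526.6 176.9 160. ]
front-y [ 557.4 -117.6  160. ]
back+y [767.7 204.8 160. ]
back-y [802.9 -87.  160. ]
seam+y [597.7 189.1 160. ]
seam-y [ 624.1 -107.1  160. ]
rec -x-y [564.6   1.6 158. ]
rec -x+y [558.2  58.2 158. ]
rec +x-y [606.    8.5 158. ]
panel-x-y [556.2 -34.5 158. ]
panel+x-y [613.6 -31.3 158. ]
side
front+y [524.4 179.7 160. ]
front-y [ 554.6 -111.9  160. ]
back+y [763.6 207.6 160. ]
back-y [797.8 -89.2 160. ]
seam+y [592.1 185.9 160. ]
rec +x-y [598.5   5.9 158. ]
rec -x-y [558.3   4.1 158. ]
rec+x+y [596.8  60.6 158. ]
panel+x-y [615.9 -33.7 158. ]
panel-x-y [557.7 -35.1 158. ]
[526.37203535 177.44645486 159.09453551] [ 557.57525481 -116.38773025  158.9420979 ]
```

Emit:
{"op": "drive_tool", "data": {"commands": [{"dx": 10,"dy": 20,"dz": 3,"yaw": -4},{"dx": 16,"dy": 31,"dz": 3,"yaw": -4},{"dx": 16,"dy": 31,"dz": 0,"yaw": -4},{"dx": 16,"dy": 31,"dz": 0,"yaw": -4},{"dx": 16,"dy": 31,"dz": 0,"yaw": -4}], "grip": 0}}

```text
t: 1.02
eef_pos: [347.2, -416.9, 220.7]
tcp_rot: [3.141, -0.0, 0.099]
ft_force: [0.5, -0.4, -0.2]
opening: 0.709
```

Emit:
{"op": "drive_tool", "data": {"commands": [{"dx": 16,"dy": 31},{"dx": 16,"dy": 31},{"dx": 16,"dy": 31},{"dx": 16,"dy": 31},{"dx": 16,"dy": 31}]}}

```text
invalid input
```

Emit:
{"op": "drive_tool", "data": {"commands": [{"dx": 16,"dy": 31},{"dx": 16,"dy": 31},{"dx": 16,"dy": 31},{"dx": 16,"dy": 31},{"dx": 0,"dy": 0}]}}

```text
invalid input
```

Emit:
{"op": "drive_tool", "data": {"commands": [{"dx": 16,"dy": 31,"dz": 0,"yaw": 0},{"dx": 16,"dy": 31,"dz": 0,"yaw": 0},{"dx": 16,"dy": 31,"dz": 0,"yaw": 0},{"dx": 16,"dy": 31,"dz": 0,"yaw": 0},{"dx": 16,"dy": 31,"dz": 0,"yaw": 0}]}}

```text
t: 1.43
eef_pos: [427.4, -261.7, 220.9]
tcp_rot: [3.141, -0.0, 0.103]
ft_force: [1.0, -0.5, -0.1]
opening: 0.356
```

Emit:
{"op": "drive_tool", "data": {"commands": [{"dx": 16,"dy": 31,"dz": 0,"yaw": 0},{"dx": 16,"dy": 31,"dz": 0,"yaw": 0},{"dx": 0,"dy": 0,"dz": 0,"yaw": 0},{"dx": 0,"dy": 0,"dz": 0,"yaw": 0}]}}

```text
t: 1.77
eef_pos: [459.5, -200.0, 220.8]
tcp_rot: [3.141, -0.0, 0.106]
ft_force: [-0.9, -0.2, -0.3]
opening: 0.072
```

```bash
python3 - <<'E'
from h import *
c=cal("wrist"); im=env.read_camera("wrist"); save(cv2.resize(im,None,fx=1.4,fy=1.4),"pics/w0.png")
print(env.state()["eef_pos"])
for q in ["panel_mid","release"]:
    for x in (env.place_of if q=="panel_mid" else env.trace)(q,"wrist")[:2]: print(q,x["pixel"],x["conf"],atz("wrist",x["pixel"],158,c))
print(proj("wrist",[580,32,156],c))
E
```

```text
[ 459.04162197 -201.03447765  220.73503935]
[-56.98421949  11.03240224]
```

View pics/w0.png

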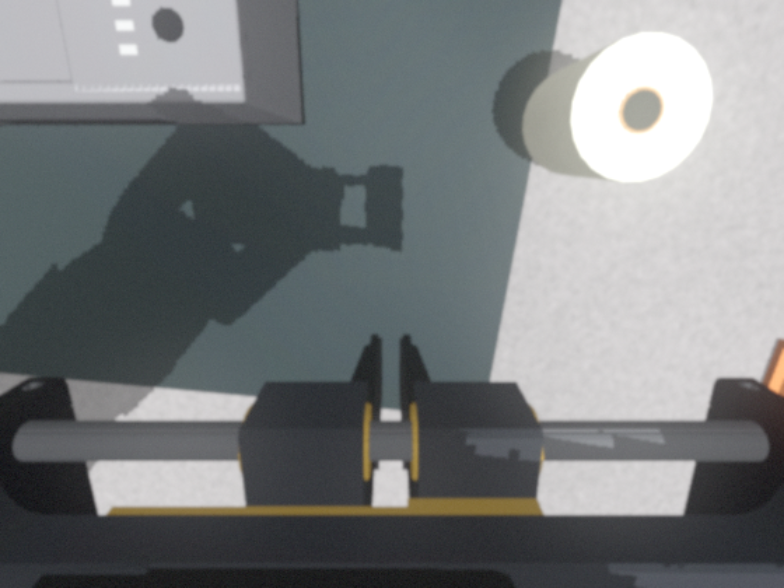

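The wrist view shows the printer's corner with its button and lamps at the upper left (150,25) and the spare roll at (640,100). The printer lines up with the tool. I'll move on and look from in front of the panel.

Emit:
{"op": "drive_tool", "data": {"commands": [{"dx": 5,"dy": 30,"dz": 5,"yaw": 0},{"dx": 5,"dy": 30,"dz": 5,"yaw": 0},{"dx": 5,"dy": 30,"dz": 5,"yaw": 0},{"dx": 5,"dy": 30,"dz": 5,"yaw": 0},{"dx": 5,"dy": 30,"dz": 5,"yaw": 0}]}}

```text
t: 2.33
eef_pos: [483.8, -51.3, 245.9]
tcp_rot: [3.141, -0.0, 0.1]
ft_force: [0.7, 0.0, 0.6]
opening: 0.006
```

Emit:
{"op": "drive_tool", "data": {"commands": [{"dx": 5,"dy": 30,"dz": 0,"yaw": 0},{"dx": 5,"dy": 30,"dz": 0,"yaw": 0},{"dx": 5,"dy": 22,"dz": 0,"yaw": 0},{"dx": 0,"dy": 0,"dz": 0,"yaw": 0},{"dx": 0,"dy": 0,"dz": 0,"yaw": 0}]}}

```text
t: 2.75
eef_pos: [499.0, 30.3, 245.5]
tcp_rot: [3.141, 0.0, 0.103]
ft_force: [-0.5, -0.1, -0.1]
opening: 0.004
```

```bash
python3 - <<'E'
from h import *
c=cal("wrist"); im=env.read_camera("wrist"); save(cv2.resize(im,None,fx=1.4,fy=1.4),"pics/w1.png")
print(env.state()["eef_pos"])
import pickle; pickle.dump(c,open("c1.pkl","wb"))
for q in ["panel_mid","release"]:
    for x in (env.place_of if q=="panel_mid" else env.trace)(q,"wrist")[:2]: print(q,x["pixel"],x["conf"],atz("wrist",x["pixel"],158,c))
print(proj("wrist",[580,32,156],c)*1.4)
E
```

```text
[498.86188292  29.71844343 245.55712102]
release [288.5, 107.8] 0.58 [583.69778981  31.68458206 158.        ]
[402.49506136 157.79520835]
```

View pics/w1.png

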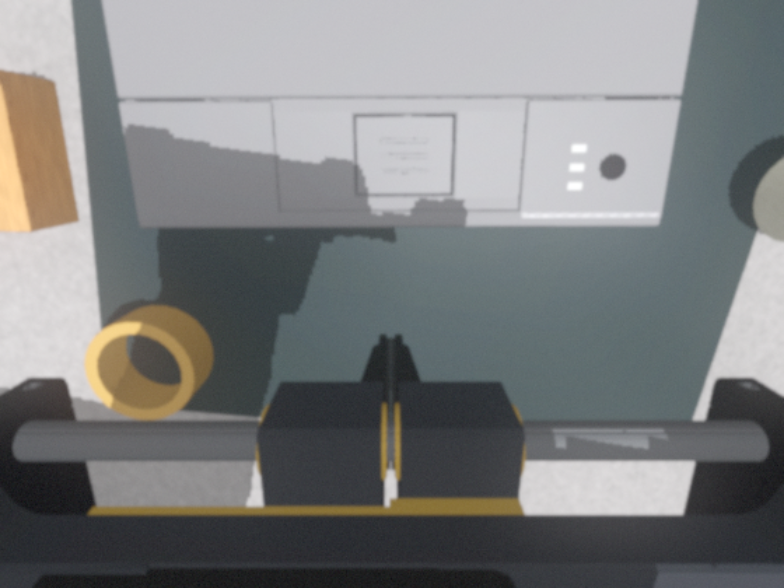

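The plate's recess shows clearly, with corners (353,114)–(456,195) and three ribs at (404,154). That puts its centre near x 583, y 32, which agrees with the fixed cameras. I'll approach slightly robot-side of centre.

Emit:
{"op": "drive_tool", "data": {"commands": [{"dx": 20,"dy": 0,"dz": 0,"yaw": 0},{"dx": 30,"dy": 1,"dz": 0,"yaw": 0},{"dx": 30,"dy": 1,"dz": -15,"yaw": 0},{"dx": 0,"dy": 0,"dz": -30,"yaw": 0},{"dx": 0,"dy": 0,"dz": -25,"yaw": 0}]}}

```text
t: 3.32
eef_pos: [579.8, 31.1, 174.2]
tcp_rot: [3.141, -0.001, 0.101]
ft_force: [0.7, 0.5, -1.1]
opening: -0.002
```

Emit:
{"op": "drive_tool", "data": {"commands": [{"dx": 0,"dy": 0,"dz": -6,"yaw": 0},{"dx": 0,"dy": 0,"dz": -3,"yaw": 0},{"dx": 0,"dy": 0,"dz": 0,"yaw": 0},{"dx": 0,"dy": 0,"dz": 0,"yaw": 0}]}}

```text
t: 3.65
eef_pos: [579.4, 32.2, 168.1]
tcp_rot: [3.141, -0.002, 0.102]
ft_force: [0.3, -0.3, -0.2]
opening: 0.006
```

```bash
python3 - <<'E'
from h import *
im=env.read_camera("side"); save(cv2.resize(im[130:270,130:330],None,fx=4,fy=4,interpolation=cv2.INTER_CUBIC),"pics/s1.png")
im=env.read_camera("wrist"); save(cv2.resize(im,None,fx=1.4,fy=1.4),"pics/w2.png")
s=env.state();print(s["eef_pos"],s["ft_force"])
E
```

```text
[579.38507327  32.46779304 168.20482381] [-0.55827369 -0.52140952 -0.4115691 ]
```

View pics/w2.png

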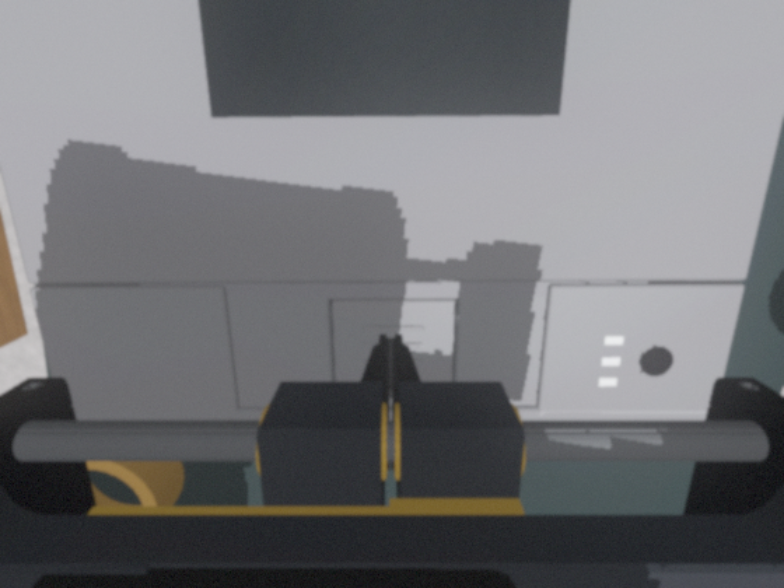

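View pics/s1.png

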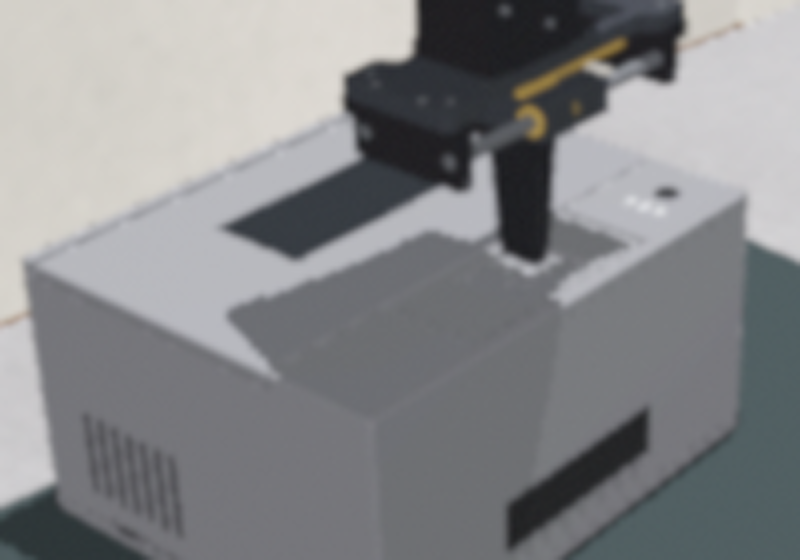

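Both views show the closed tips over the recess: recess columns 332–457 and tips at 391 in the wrist picture. I'll press in small steps.

Emit:
{"op": "drive_tool", "data": {"commands": [{"dx": 0,"dy": 0,"dz": -5,"yaw": 0},{"dx": 0,"dy": 0,"dz": -3,"yaw": 0},{"dx": 0,"dy": 0,"dz": -2,"yaw": 0},{"dx": 0,"dy": 0,"dz": -1,"yaw": 0},{"dx": 0,"dy": 0,"dz": 0,"yaw": 0}]}}

```text
t: 4.17
eef_pos: [578.8, 32.8, 155.5]
tcp_rot: [3.142, 0.0, 0.103]
ft_force: [-1.1, 0.1, 0.5]
opening: 0.006
```

Emit:
{"op": "drive_tool", "data": {"commands": [{"dx": 0,"dy": 0,"dz": -1,"yaw": 0},{"dx": 0,"dy": 0,"dz": -1,"yaw": 0},{"dx": 0,"dy": 0,"dz": 0,"yaw": 0}]}}

```text
t: 4.42
eef_pos: [578.8, 32.8, 153.7]
tcp_rot: [3.142, 0.0, 0.103]
ft_force: [-1.0, 0.5, 3.2]
opening: 0.004
```

It gives, with 3 N at z 153.7. I'll continue until fully in.

Emit:
{"op": "drive_tool", "data": {"commands": [{"dx": 0,"dy": 0,"dz": -1,"yaw": 0},{"dx": 0,"dy": 0,"dz": -1,"yaw": 0},{"dx": 0,"dy": 0,"dz": -1,"yaw": 0},{"dx": 0,"dy": 0,"dz": 0,"yaw": 0}]}}

```text
t: 4.75
eef_pos: [578.9, 32.7, 151.3]
tcp_rot: [3.141, -0.0, 0.103]
ft_force: [-4.1, 0.7, 10.9]
opening: 0.001
```

```bash
python3 - <<'E'
from h import *
im=env.read_camera("side"); save(cv2.resize(im[130:270,130:330],None,fx=4,fy=4,interpolation=cv2.INTER_CUBIC),"pics/s2.png")
s=env.state();print(s["eef_pos"],s["ft_force"],s["moment"])
E
```

```text
[578.8873571   32.74444958 151.26658545] [-3.91542307  0.46405525 10.34907482] [ 0.10120026  0.84088025 -0.01218457]
```

View pics/s2.png

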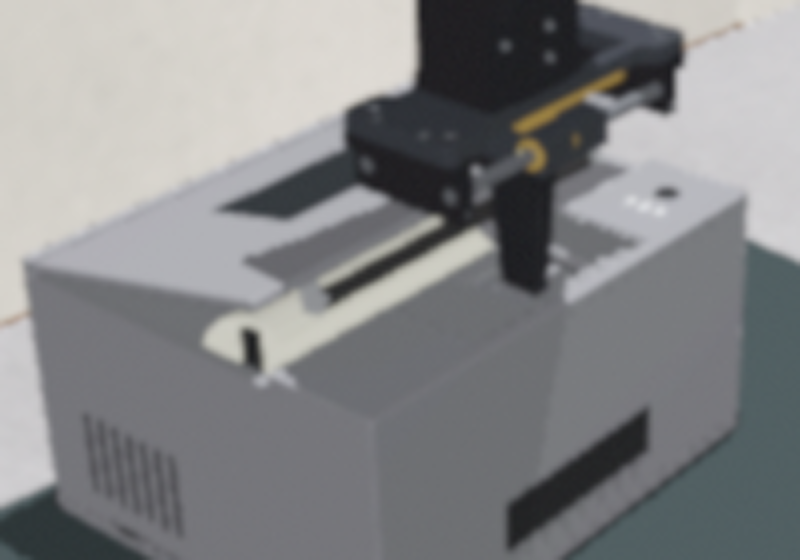

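The cover is up: its front edge stands clear and the roll is visible at (350,290). Next I'll withdraw straight up, then back toward the robot and away.

Emit:
{"op": "drive_tool", "data": {"commands": [{"dx": 0,"dy": 0,"dz": 0,"yaw": 0},{"dx": 0,"dy": 0,"dz": 0,"yaw": 0},{"dx": 0,"dy": 0,"dz": 0,"yaw": 0},{"dx": 0,"dy": 0,"dz": 3,"yaw": 0},{"dx": 0,"dy": 0,"dz": 6,"yaw": 0}]}}

```text
t: 5.22
eef_pos: [578.8, 32.7, 159.3]
tcp_rot: [-3.142, 0.001, 0.103]
ft_force: [0.2, -0.4, -0.3]
opening: 0.004
```

Emit:
{"op": "drive_tool", "data": {"commands": [{"dx": 0,"dy": 0,"dz": 8,"yaw": 0},{"dx": -5,"dy": 0,"dz": 10,"yaw": 0},{"dx": -10,"dy": 0,"dz": 20,"yaw": 0},{"dx": -15,"dy": 0,"dz": 25,"yaw": 0},{"dx": -15,"dy": 0,"dz": 25,"yaw": 0}]}}

```text
t: 5.63
eef_pos: [532.9, 32.7, 248.8]
tcp_rot: [-3.142, 0.001, 0.103]
ft_force: [0.5, -0.9, 0.4]
opening: 0.004
```

Emit:
{"op": "drive_tool", "data": {"commands": [{"dx": -15,"dy": 0,"dz": 20,"yaw": 0},{"dx": -15,"dy": 0,"dz": 10,"yaw": 0},{"dx": -10,"dy": 0,"dz": 5,"yaw": 0},{"dx": 0,"dy": 0,"dz": 0,"yaw": 0},{"dx": 0,"dy": 0,"dz": 0,"yaw": 0}]}}

```text
t: 6.05
eef_pos: [493.8, 32.7, 282.8]
tcp_rot: [3.141, -0.001, 0.103]
ft_force: [-0.5, -0.1, -0.5]
opening: 0.002
```

```bash
python3 - <<'E'
from h import *
a=env.read_camera("side"); b=env.read_camera("scene")
save(np.hstack([cv2.resize(x,(400,300)) for x in (b,a)]),"pics/f.png")
save(cv2.resize(a[130:270,130:330],None,fx=4,fy=4,interpolation=cv2.INTER_CUBIC),"pics/f2.png")
s=env.state();print(s["t"],s["eef_pos"],s["ft_force"])
for q in ["parcel","spare_roll","tape_roll"]:
    for n in ["scene","side"]:
        for x in env.place_of(q,n)[:1]: print(n,q,np.round(x["pixel"],1),x["conf"])
E
```

```text
6.15 [494.22508905  32.66089629 281.97485422] [ 1.11337694  0.03226032 -0.60363767]
scene parcel [399.4 372. ] 0.8
side parcel [137.1 350.7] 0.71
scene spare_roll [221.3 188.4] 0.8
side spare_roll [361.3 202.9] 0.8
scene tape_roll [424.8 289.4] 0.92
side tape_roll [257.2 370.5] 0.71
```

View pics/f.png

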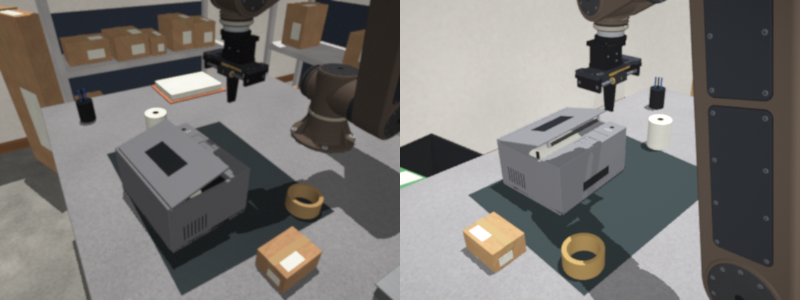

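View pics/f2.png

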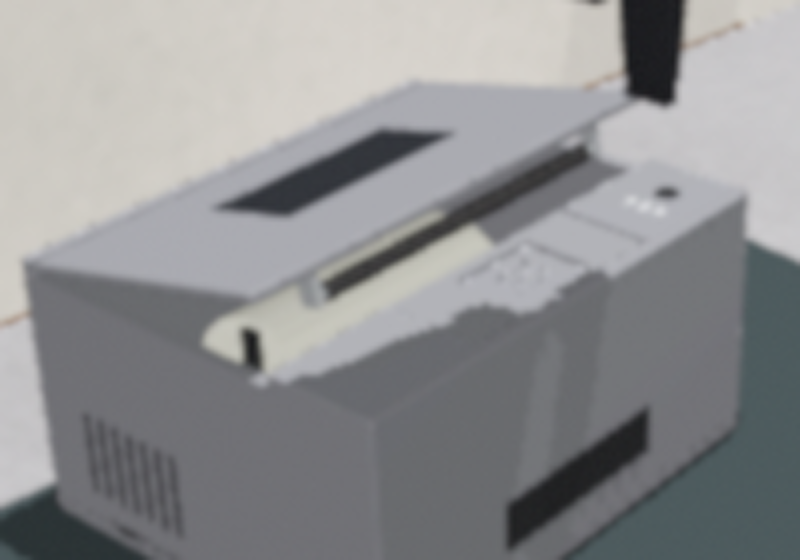

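```bash
python3 - <<'E'
from h import *
print(env.job_done(), env.state()["t"])
E
```

```text
the job is handed in; nothing more can be done
the job is handed in; nothing more can be done
```

The printer's cover is released and standing ajar on its spring, and the hand is clear of everything. I handed the job in after about 6 s of robot time.

- **Finding the release:** the fixed cameras and the wrist camera agreed on the release plate at about x 581, y 32 mm. I went straight there with the fingers closed, without feeling along the panel.
- **Pressing it:** the plate was giving with about 3 N at z 153.7 mm. It stopped at z 151.3 mm with about 11 N, which matches fully in. The cover sprang up by itself.
- **Side force:** there was also about 4 N sideways on the fingers while the plate was held in. I did not find out why; it was gone once the fingers lifted.
- **Cover:** the last pictures show its front edge raised by about the expected amount, judged by eye, and not moving since it sprang up. The robot did not lift it.
- **Surroundings:** with the hand withdrawn, the force reading was about zero. The parcel, spare roll and tape roll were seen where they were at the start, within 2–3 pixels; the parcel and spare roll could only be compared in one of the two views.

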